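# Hover a cover plate over a flow cell for screwing down

## Task

Lift the blue cover plate off its felt pad by the black handle, gripping gently (no more than about 50 N on each side of the handle), and hold it level and still, hovering about 15 mm above the grey flow-cell housing and square with it, so that seen from straight above each of the four threaded holes shows fully through a hole of the plate (either way round will do). Do not let the plate touch the housing, and leave the other things on the bench where they are. Finish while still holding the plate there, ready for a colleague to start the screws: do not set it down or let go.

Things in the scene. Friction and masses are not known exactly. Their poses are not given: they have to be found in the camera images.
- cover: blue rectangular cover plate, 150 x 100 x 8 mm, about 0.35 kg, lying level and face up on the felt pad. Origin: centre of its underside; x along the 150 mm side, y along the 100 mm side, z up. Four through holes of 16 mm diameter at x = +-62, y = +-37 mm. Carries a black handle (see cover_grip).
- cover_grip (a point): centre of the cover's black handle bar, at (0, 0, 43) mm in the cover's frame, straight above its centre of mass. The bar is 80 mm long along the cover's x, 14 mm wide in y, 22 mm high (32 to 54 mm above the cover's underside), on two steel posts at x = +-30 mm, 24 mm free below it; take the bar here from above, closing across its 14 mm width (along the cover's y)
- cover_hole_a (a point): centre of the cover hole at (+62, +37) mm, on the underside (cover frame)
- cover_hole_b (a point): centre of the diagonally opposite cover hole at (-62, -37) mm, on the underside
- felt_pad: grey felt pad, 170 x 120 x 6 mm, fixed to the bench, on which the cover lies at the start, centred and parallel to within 5 mm and 0.1 rad. Origin: centre of its underside
- housing: grey flow-cell housing, 150 x 100 mm, 45 mm high, fixed, with a 90 x 44 mm cavity in its top, a black seal ring, four threaded holes of 8 mm diameter in brass collars at x = +-62, y = +-37 mm and a short brass hose port (to 95 mm from the centre) at each x end. Origin: centre of its underside, on the bench; x along the 150 mm side, z up; the flat top is at z = 45 mm
- thread_a (a point): mouth of the threaded hole at (+62, +37) mm, at the level of the housing's top (45 mm above the bench)
- thread_b (a point): mouth of the diagonally opposite threaded hole at (-62, -37) mm, at the level of the housing's top
- vial_0: screw-cap vial, 27 mm across, 60 mm high, standing on the bench, right of the work; bystander. Origin: centre of its underside
- vial_1: screw-cap vial of the same size; bystander. Origin: centre of its underside
- vial_2: screw-cap vial of the same size; bystander. Origin: centre of its underside
- marker_blue: blue and white marker pen, 125 x 14 x 15 mm, lying on the bench; bystander. Origin: centre of its underside
- timer: round white timer, 66 mm across, 24 mm high; bystander. Origin: centre of its underside

How it is judged (in metres and radians):
On the way:
1. the cover is lifted clear of the felt pad, carried by the fingers alone (z of cover in the frame of felt_pad above 0.02 m and contact force between cover and the fingers above 1 N and contact force between cover and felt_pad below 0.1 N), for 0.2 s.
At the end, for the whole second after the job is handed in: The fingers still hold the cover; its holes lie within 5 mm (horizontally) of the threaded holes, either way round, its underside centre is 6 to 28 mm above the housing's top, it is level within 0.08 rad (4.5 degrees), still (under 20 mm/s and 0.15 rad/s) and not touching the housing (((horizontal distance between cover_hole_a and thread_a below 0.005 m and horizontal distance between cover_hole_b and thread_b below 0.005 m) or (horizontal distance between cover_hole_a and thread_b below 0.005 m and horizontal distance between cover_hole_b and thread_a below 0.005 m)) and z of cover in the frame of thread_a between 0.006 and 0.028 m and angle between cover's own z axis and vertical below 0.08 rad and linear speed of cover below 0.02 m/s and angular speed of cover below 0.15 rad/s and contact force between cover and the fingers above 1 N and contact force between cover and housing below 0.1 N); the arm keeps its last pose, push and grip.
It fails at once if the cover touches the housing (contact force between cover and housing above 0.5 N).
It fails at once if the handle is gripped too hard (over 130 N, both sides together) (contact force between cover and the fingers above 130 N).
It fails at once if a bystander is moved by more than 15 mm (distance of any of vial_0, vial_1, vial_2, marker_blue, timer from where it was at the start of the episode above 0.015 m).
It also fails if it takes over 42 s, if anything falls off the work surface, if the arm or the gripper's body presses on something with over 40 N, if the wrist force passes 120 N, or if a joint passes its speed limit or range.

## Robot

A 6-joint arm with a two-finger parallel gripper is mounted at the origin on the work surface; the furniture and walls round the work are solid. World frame = base frame: x ahead of the robot, y to its left, z up, the work surface at z = 0. Lengths are in m, angles in degrees, forces in N, time in s.
With the tool pointing down it reaches from about 0.3 to 0.75 m from the base axis. Payload 8.5 kg.
Tool frame: the origin (TCP) lies at the very end of the fingers, on their centre line; the grasp point (between the pads) lies grasp_offset behind it (grasp_offset is the distance from the TCP to the grasp point, in m); x points along the fingers, z is the direction in which the jaws open and shut, and the axes are right-handed (so a half turn about x gives the same grasp; the last joint's range is limited). The gripper opens to 85 mm and grips with 20 to 120 N. Pads are 22 mm wide; open, the fingers measure 114 mm over their backs; the gripper's body (76 mm by 85 mm) begins 54 mm behind the grasp point. The pads swing forward as they close: fully open they stand 13 mm farther back than shut.
Start: joints at [55.502, 21.807, 74.336, -0, 83.858, -12.336], TCP at [0.207, 0.509, 0.208] pointing down, gripper open.
Joint ranges: [-178.18, 178.18], [-50.72, 133.34], [12.68, 142.11], [-81.47, 261.47], [9.98, 163.14], [-165.26, 165.26]. Speed limits (degrees/s): [136.94, 136.94, 180, 180, 180, 180].

## Interface

Orientations are given as a 3x3 rotation matrix whose columns are the frame's x, y, z axes.
In Python, from rig import observe, get_image, close_job, recognise, grasp_offset gives the robot as it stands.
- The arm moves only by the tool drive_tool, never from a script. Its argument "targets" is a list that holds one entry, the list of rows, each a list of 7 numbers: the shift along the tool's x, y, z in units of 50 mm (1.0 is 50 mm), then the turn, a rotation vector about the tool's x, y, z in rad, then the opening, from -1 (shut) to 1 (fully open), so that 0 is half open. A call has 1 to 5 rows; each row shifts and turns the commanded pose from where the row before left it, along the tool's axes as they then stand; what a row does not reach is not made up. A row lasts 1/10 s, in which the tool goes at most 50 mm and 8.59 degrees, less where a joint would pass 70% of its speed; a pose out of reach is approached as far as the arm can. A call is refused whole if a number of a shift passes 1 or a number of a turn 0.15, either way. A call with a gripper value outside its range is refused whole. The fingers move at their own pace and stop on an object; "force" is the grip in N (left out, the last holds). Time passes only in rows, so rows that do not move let the fingers close. It gives the time, the measured TCP pose, the force and the opening at its end, in the units of the state.
- observe(): the state, without advancing time (a new reading comes with each control period).
- get_image(name): name is "side" or "top" or "wrist"; returns a dict with "image" (384x512x3 uint8, red, green, blue), "fx", "fy", "cx", "cy" (pixels), "rvec" (rotation vector, rad) and "tvec" (3), from world to camera coordinates, as OpenCV has them. Camera axes: x right, y down, z forward; pixel columns grow to the right and rows downward; lengths in m; the calibration is good to about 2 mm. A picture is of the moment at which its call begins. There is no depth.
- close_job(): hands the job in, once; it reports no verdict.
Trained networks look in a picture, given as the dict that the camera call returned (one of the last four; its "shot" number tells which), for a name from the list of things; names that differ only in an ending like _2 or _b are one class to them, and where a whole thing is asked for, a point or a joint stands for the part that bears it (a point fixed in the world has none). Each returns a list of dicts, best first, with "p" (0 to 1); they miss things now and then, are a little off and sometimes report something else, mostly with a low value. They report only what shows in the picture. A call takes as long as a camera call.
- recognise(label, picture): "at" ([column, row] as shares, 0 to 1, of the picture: columns of its width, rows of its height, amid what is visible of it).
The state is a dict: "time_s": time; "q": joint angles; "qvel": joint speeds; "joint_efforts": joint torques, N m; "position": TCP position; "tool_rot": TCP orientation; "ft_force": force on the tool from outside, world axes, zero at the start; "wrist_torque": the same for the moment, N m; "grip_width": finger opening in m.
Only numpy, scipy, OpenCV 4.12 (cv2) and the standard library are available. Lean on these libraries where they do the work, as an engineer would, in place of code of your own. Each camera call takes 0.05 s, during which the arm holds its last target.

## Working session

There is one attempt and no reset: what is moved stays moved. The work goes in short steps, Python scripts to look and compute and a tool call to move; the robot and the scene stay as the last step left them, time stands still between calls to the robot, and variables do not carry over. Pictures are saved under pics/ and viewed, and the job is handed in when it is done.

Besides the shell and the picture viewer there is one more tool, called after "Emit:" by a JSON object that holds its "name" and its "arguments". drive_tool: Moves the arm, as the interface text tells. Its arguments: {"type":"object","properties":{"targets":{"type":"array"},"force":{"type":"number"}},"required":["targets"]}

```bash
ls; mkdir -p pics; cat > h.py <<'E'
import numpy as np, cv2
from rig import observe, get_image, close_job, recognise, grasp_offset
def cam(p):
    R=cv2.Rodrigues(np.array(p["rvec"],float))[0]; t=np.array(p["tvec"],float); 
    K=np.array([[p["fx"],0,p["cx"]],[0,p["fy"],p["cy"]],[0,0,1]]); return K,R,t
def proj(p,X):
    K,R,t=cam(p); x=(K@(R@np.atleast_2d(X).T+t.reshape(3,1))).T; return x[:,:2]/x[:,2:]
def unproj(p,uv,z):
    K,R,t=cam(p); uv=np.atleast_2d(uv); d=(R.T@np.linalg.inv(K)@np.c_[uv,np.ones(len(uv))].T).T
    c=-R.T@t; return c+d*((z-c[2])/d[:,2])[:,None]
def save(p,n): cv2.imwrite("pics/"+n,p["image"][:,:,::-1])
E
python3 - <<'E'
from h import *
print(observe(), grasp_offset)
for n in ["top","side"]:
    p=get_image(n); save(p,n+"0.png")
    K,R,t=cam(p); print(n,(-R.T@t).round(3),R.round(2).tolist(),p["fx"])
    for l,z in [("cover",.014),("cover_grip",.049),("cover_hole_a",.014),("housing",.045),("thread_a",.045),("vial_0",.03),("marker_blue",.01),("timer",.02),("felt_pad",.006)]:
        for r in recognise(l,p)[:5]:
            uv=np.array(r["at"])*[512,384]; print(l,round(r["p"],2),uv.round(1),unproj(p,uv,z)[0].round(3))
E
```

```text
pics
{'time_s': 0.0, 'q': array([ 5.55032946e+01,  2.18396392e+01,  7.43869795e+01, -7.52556086e-04,
        8.38572021e+01, -1.23365342e+01]), 'qvel': array([ 0.00277025, -0.00235578,  0.0402975 ,  0.00888692, -0.03167138,
       -0.05569301]), 'joint_efforts': array([ 2.40371068e-03, -4.48463380e+01, -2.31281787e+01, -6.47265188e-05,
        4.74908113e-03, -2.42067290e-05]), 'position': array([0.20727309, 0.50908052, 0.20691136]), 'tool_rot': array([[-8.17790791e-04, -9.26133426e-01,  3.77195187e-01],
       [-1.21309769e-03,  3.77195954e-01,  9.26132680e-01],
       [-9.99998930e-01,  2.99808168e-04, -1.43195769e-03]]), 'ft_force': array([-0.01749143, -0.21077707, -0.71511137]), 'wrist_torque': array([0.015056  , 0.01399991, 0.03619015]), 'grip_width': 0.08527761234709284} 0.0187
top [0.428 0.07  1.167] [[-0.02, -1.0, -0.03], [-1.0, 0.03, -0.07], [0.07, 0.03, -1.0]] 418.2721287988915
cover 0.73 [165.9 232.1] [0.417 0.362 0.014]
cover 0.19 [356.3 146.1] [ 0.642 -0.171  0.014]
cover_grip 0.7 [291.6 183. ] [0.541 0.013 0.049]
cover_grip 0.63 [165.9 229.5] [0.424 0.353 0.049]
cover_g
[... 526 characters left out ...]
02], [-0.1, -0.52, -0.85], [0.2, 0.83, -0.53]] 380.8389754030891
cover 0.82 [210.3 167.2] [0.416 0.378 0.014]
cover_grip 0.79 [213.5 167.1] [0.42  0.312 0.049]
cover_hole_a 0.61 [212.5 167.6] [0.424 0.373 0.014]
cover_hole_a 0.51 [200.4 178.8] [0.368 0.295 0.014]
housing 0.95 [267.5 215.7] [ 0.54  -0.021  0.045]
housing 0.37 [269.6 163.2] [0.637 0.313 0.045]
thread_a 0.98 [269.6 216.8] [ 0.545 -0.028  0.045]
vial_0 0.63 [302.4 258.8] [ 0.587 -0.212  0.03 ]
vial_0 0.58 [343.1 266.9] [ 0.682 -0.263  0.03 ]
vial_0 0.49 [314.4 248.4] [ 0.635 -0.178  0.03 ]
vial_0 0.42 [266.5 215.9] [ 0.543 -0.001  0.03 ]
timer 0.72 [265.3 215.2] [0.544 0.017 0.02 ]
felt_pad 0.71 [198.1 180.5] [0.36  0.297 0.006]
```

View pics/top0.png

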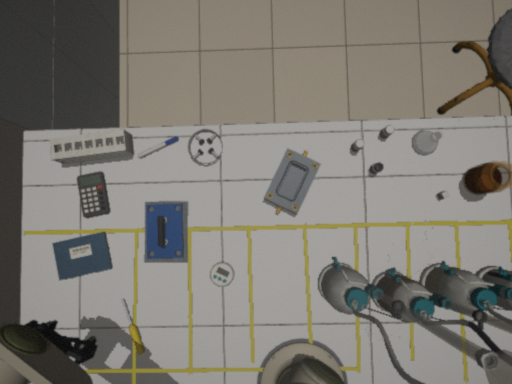

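View pics/side0.png

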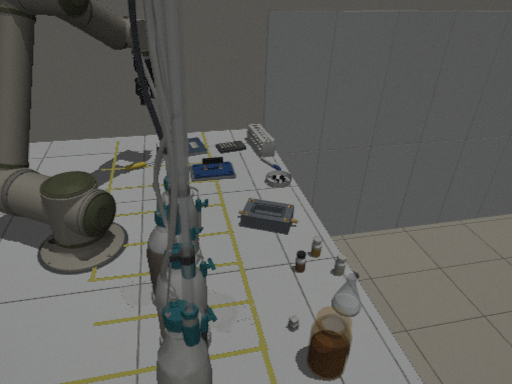

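The top view shows the blue cover at about px (165,231), handle vertical in the picture, and the grey housing at about (292,183), tilted. The vials are at (357,146), (388,132) and (377,168). Next I fit both rectangles to subpixel accuracy.

```bash
python3 - <<'E'
from h import *
p=get_image("top"); im=p["image"]
c=cv2.resize(im[190:275,130:250,::-1],None,fx=6,fy=6,interpolation=cv2.INTER_CUBIC); cv2.imwrite("pics/cov.png",c)
c=cv2.resize(im[140:225,250:330,::-1],None,fx=7,fy=7,interpolation=cv2.INTER_CUBIC); cv2.imwrite("pics/hou.png",c)
hsv=cv2.cvtColor(im,cv2.COLOR_RGB2HSV)
m=((hsv[...,0]>100)&(hsv[...,0]<130)&(hsv[...,1]>130)).astype(np.uint8)
m[:190]=0;m[275:]=0;m[:,:130]=0;m[:,250:]=0
cs=cv2.findContours(m,0,2)[0]; c=max(cs,key=cv2.contourArea); r=cv2.minAreaRect(c); print("cover",r); b=cv2.boxPoints(r); print(unproj(p,b,.014).round(4), unproj(p,r[0],.014))
E
```

```text
cover ((164.0, 231.0), (52.0, 34.0), 90.0)
[[0.4936 0.4143 0.014 ]
 [0.4911 0.3192 0.014 ]
 [0.348  0.3207 0.014 ]
 [0.35   0.4149 0.014 ]] [[0.42035014 0.36720124 0.014     ]]
```

View pics/cov.png

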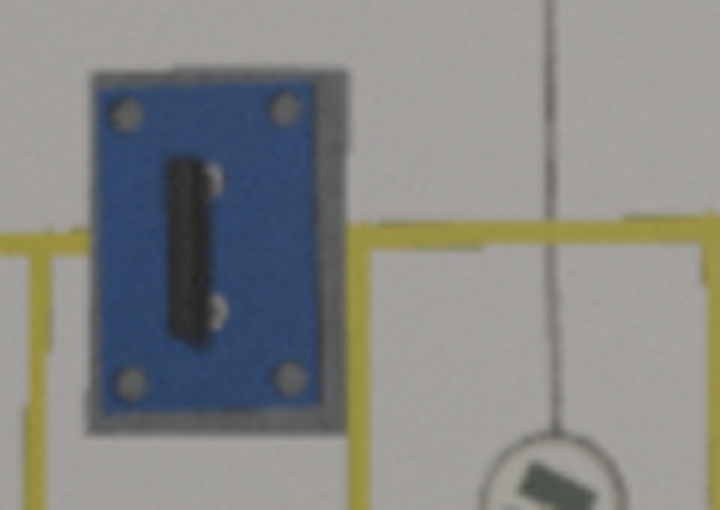

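View pics/hou.png

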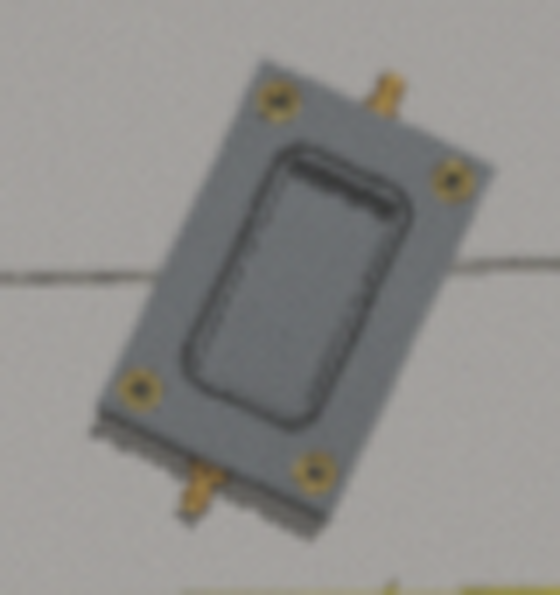

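```bash
cat >> h.py <<'E'
from scipy.optimize import least_squares
HX=np.array([[62,37],[62,-37],[-62,-37],[-62,37]])/1000.
def pose_pts(x,y,a,z):
    c,s=np.cos(a),np.sin(a); return np.c_[x+HX[:,0]*c-HX[:,1]*s, y+HX[:,0]*s+HX[:,1]*c, np.full(4,z)]
def fitpts(p,uv,z,x0):
    def f(v):
        q=proj(p,pose_pts(*v,z)); d=np.linalg.norm(q[:,None]-uv[None],axis=2); j=d.argmin(1); return (q-uv[j]).ravel()
    r=least_squares(f,x0,x_scale=[.01,.01,.1]); return r.x,np.abs(r.fun).max()
def cent(w,uv,rad):
    uv=np.array(uv,float)
    yy,xx=np.mgrid[:w.shape[0],:w.shape[1]]
    for _ in range(6):
        k=((xx-uv[0])**2+(yy-uv[1])**2<rad**2)*w; uv=np.array([(k*xx).sum(),(k*yy).sum()])/k.sum()
    return uv
E
python3 - <<'E'
from h import *
ims=[get_image("top") for _ in range(3)]; p=ims[0]; im=np.mean([q["image"].astype(float) for q in ims],0)
s=im[...,2]-im[...,0]  # blue
w=np.clip(60-s,0,None); print(s[200:215,160:165].mean(), s[209,150])
c=[cent(w,((x+.5)/6-.5+130,(y+.5)/6-.5+190),4) for x,y in [(126,115),(285,108),(131,383),(290,379)]]
print(np.round(c,2)); r=fitpts(p,np.array(c),.014,[.42,.36,0.]); print(r, np.degrees(r[0][2]))
b=np.clip(im[...,0]-im[...,2]-8,0,None)
c=[cent(b,((x+.5)/7-.5+250,(y+.5)/7-.5+140),4) for x,y in [(279,100),(453,180),(140,388),(315,471)]]
print(np.round(c,2)); r=fitpts(p,np.array(c),.045,[.54,.01,-.4]); print(r, np.degrees(r[0][2]))
E
```

```text
40.15555555555556 2.0
[[150.43 208.57]
 [176.87 207.65]
 [151.21 253.51]
 [177.75 252.6 ]]
(array([0.4217327 , 0.36705159, 0.01088094]), np.float64(0.06546111258762721)) 0.6234318272766461
[[289.28 153.91]
 [314.39 165.41]
 [269.53 195.16]
 [294.5  207.25]]
(array([ 0.54811995,  0.0115852 , -0.47140999]), np.float64(0.18204725569168545)) -27.00980309102718
```

```bash
cat >> h.py <<'E'
from scipy.spatial.transform import Rotation as Ro
def goal(pos,ang):  # ang: jaw direction deg in world
    a=np.radians(ang); z=np.array([np.cos(a),np.sin(a),0]); x=np.array([0,0,-1.]); R=np.c_[x,np.cross(z,x),z]
    o=observe(); T=o["tool_rot"]; 
    print("t",round(o["time_s"],2),"pos",o["position"].round(4),"w",round(o["grip_width"],4),"ft",o["ft_force"].round(1))
    print("rotvec",Ro.from_matrix(T.T@R).as_rotvec().round(4),"shift after rot(units)",(R.T@(np.array(pos)-o["position"])/.05).round(3),"now",(T.T@(np.array(pos)-o["position"])/.05).round(3))
E
python3 -c "
from h import *
goal([.4217,.3671,.15],90.6)"
```

```text
t 1.2 pos [0.2075 0.5093 0.2075] w 0.0855 ft [ 0.6 -0.2  0.7]
rotvec [-0.3973 -0.      0.    ] shift after rot(units) [ 1.15  -4.255 -2.89 ] now [ 1.15  -5.041 -1.018]
```

Emit:
{"name": "drive_tool", "arguments": {"targets": [[[0,0,0,-0.1,0,0,1],[0,0,0,-0.1,0,0,1],[0,0,0,-0.1,0,0,1],[0,0,0,-0.097,0,0,1],[0,-0.3,-0.2,0,0,0,1]]], "force": 45}}

```text
time_s: 1.7
position: [0.2216, 0.5, 0.2075]
tool_rot: [[-0.0, -1.0, -0.015], [0.0, -0.015, 1.0], [-1.0, 0.0, 0.0]]
ft_force: [0.2, -0.1, -0.1]
grip_width: 0.0856
```

Emit:
{"name": "drive_tool", "arguments": {"targets": [[[0.1,-0.5,-0.34,0,0,0,1],[0.1,-0.5,-0.34,0,0,0,1],[0.1,-0.5,-0.34,0,0,0,1],[0.1,-0.5,-0.34,0,0,0,1],[0.1,-0.5,-0.34,0,0,0,1]]]}}

```text
time_s: 2.2
position: [0.3494, 0.415, 0.1824]
tool_rot: [[0.0, -1.0, -0.01], [0.0, -0.01, 1.0], [-1.0, -0.0, 0.0]]
ft_force: [0.2, -0.2, -0.3]
grip_width: 0.0854
```

Emit:
{"name": "drive_tool", "arguments": {"targets": [[[0.1,-0.5,-0.34,0,0,0,1],[0.1,-0.5,-0.34,0,0,0,1],[0.1,-0.3,-0.2,0,0,0,1],[0.1,-0.15,-0.1,0,0,0,1],[0,0,0,0,0,0,1]]]}}

```text
time_s: 2.7
position: [0.4215, 0.3672, 0.1617]
tool_rot: [[-0.001, -1.0, -0.009], [-0.001, -0.009, 1.0], [-1.0, 0.001, -0.001]]
ft_force: [0.8, -0.1, -0.9]
grip_width: 0.0855
```

```bash
python3 - <<'E'
from h import *
goal([.4217,.3671,.12],90.6)
p=get_image("wrist"); save(p,"w1.png"); print(recognise("cover_grip",p)[:2])
K,R,t=cam(p);print((-R.T@t).round(3),R[2].round(2))
q=recognise("cover_grip",p)
if q: print(unproj(p,np.array(q[0]["at"])*[512,384],.049))
E
```

```text
t 2.7 pos [0.4215 0.3672 0.1617] w 0.0855 ft [ 0.8 -0.1 -0.9]
rotvec [-0.0012 -0.0007 -0.0014] shift after rot(units) [ 0.834 -0.005 -0.001] now [ 0.834 -0.006 -0.001]
[{'at': [0.5121, 0.431], 'p': 0.7}]
[0.351 0.366 0.329] [ 0.28  0.   -0.96]
[[0.41212122 0.36855986 0.049     ]]
```

View pics/w1.png

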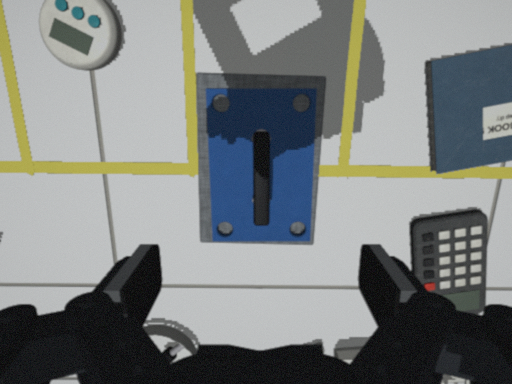

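The wrist view shows the cover's holes at about (221,103), (301,102), (297,228) and (225,228), with the handle near (262,178). I use these to cross-check the pose.

```bash
python3 - <<'E'
from h import *
p=get_image("wrist"); im=p["image"].astype(float)
w=np.clip(60-(im[...,2]-im[...,0]),0,None)
c=[cent(w,u,11) for u in [(221,103),(301,102),(297,228),(225,228)]]
print(np.round(c,1)); print(fitpts(p,np.array(c),.014,[.42,.366,0.01]))
# handle top, dark
d=np.clip(60-im.max(2),0,None); d[:120]=0;d[235:]=0;d[:,240:285]; d[:,:235]=0; d[:,290:]=0
ys,xs=np.nonzero(d>20); print(xs.mean(),ys.min(),ys.max(),unproj(p,[[xs.mean(),ys.mean()]],.055))
E
```

```text
[[219.6 104.4]
 [299.6 103.4]
 [295.6 228.6]
 [223.3 228.6]]
(array([0.42343651, 0.36753377, 0.01312358]), np.float64(0.8409505909414321))
260.69591346153845 133 224 [[0.41002879 0.36838183 0.055     ]]
```

```bash
python3 - <<'E'
from h import *
p=get_image("wrist")
for z in (.06,.038): print(unproj(p,[[261,132],[261,225]],z).round(4))
B=np.array([[x,y,z] for z in (.06,.038) for x in (.4225-.04,.4225+.04) for y in (.3673-.007,.3673+.007)]); print(proj(p,B).round(1))
c=p["image"][90:250,190:335,::-1]; cv2.imwrite("pics/w2.png",cv2.resize(c,None,fx=4,fy=3.6,interpolation=cv2.INTER_CUBIC))
E
```

```text
[[0.3819 0.3683 0.06  ]
 [0.462  0.3694 0.06  ]]
[[0.3845 0.3684 0.038 ]
 [0.4711 0.3696 0.038 ]]
[[251.  132.6]
 [268.5 132.8]
 [250.5 225.5]
 [266.7 225.6]
 [251.7 129.5]
 [267.9 129.7]
 [251.2 216.3]
 [266.2 216.5]]
```

View pics/w2.png

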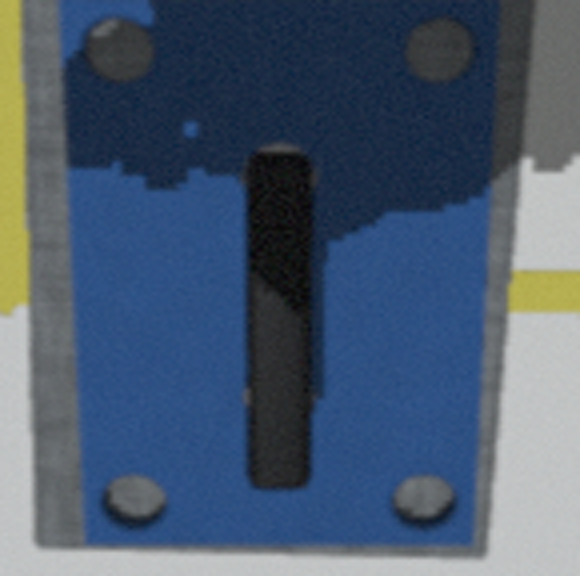

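The wrist camera agrees with the top camera to within 2 mm, giving the grip at x 0.422, y 0.3675. I descend to TCP z≈0.030.

Emit:
{"name": "drive_tool", "arguments": {"targets": [[[0.4,-0.01,0.01,0,0,0,1],[0.4,0,0,0,0,0,1],[0.4,0,0,0,0,0,1],[0.4,0,0,0,0,0,1],[0.3,0,0,0,0,0,1]]]}}

```text
time_s: 3.45
position: [0.4211, 0.3684, 0.0667]
tool_rot: [[-0.001, -1.0, -0.011], [-0.0, -0.011, 1.0], [-1.0, 0.001, -0.0]]
ft_force: [0.9, 0.8, -0.2]
grip_width: 0.0854
```

Emit:
{"name": "drive_tool", "arguments": {"targets": [[[0.3,0,0,0,0,0,1],[0.25,0,0,0,0,0,1],[0.15,0,0,0,0,0,1],[0,0,0,0,0,0,1],[0,0,0,0,0,0,1]]]}}

```text
time_s: 3.95
position: [0.4221, 0.3683, 0.033]
tool_rot: [[0.001, -1.0, -0.01], [0.0, -0.01, 1.0], [-1.0, -0.001, 0.0]]
ft_force: [0.8, -0.4, -0.8]
grip_width: 0.0854
```

```bash
python3 - <<'E'
from h import *
goal([.422,.3675,.03],90.6)
p=get_image("wrist"); save(p,"w3.png")
E
```

```text
t 3.95 pos [0.4221 0.3683 0.033 ] w 0.0854 ft [ 0.8 -0.4 -0.8]
rotvec [-0.0002  0.0003  0.0006] shift after rot(units) [ 0.059  0.002 -0.015] now [ 0.059  0.002 -0.015]
```

View pics/w3.png

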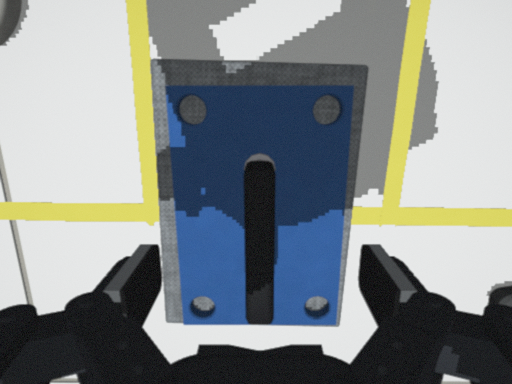

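The handle (x≈260) sits midway between the pads. I close gently.

Emit:
{"name": "drive_tool", "arguments": {"targets": [[[0.06,0,-0.01,0,0,0,0.6],[0,0,0,0,0,0,0.2],[0,0,0,0,0,0,-0.2],[0,0,0,0,0,0,-0.4],[0,0,0,0,0,0,-0.5]]], "force": 20}}

```text
time_s: 4.5
position: [0.422, 0.3675, 0.0296]
tool_rot: [[0.0, -1.0, -0.01], [0.0, -0.01, 1.0], [-1.0, -0.0, 0.0]]
ft_force: [0.4, 0.9, 0.2]
grip_width: 0.0213
```

Emit:
{"name": "drive_tool", "arguments": {"targets": [[[0,0,0,0,0,0,-0.6],[0,0,0,0,0,0,-0.7],[0,0,0,0,0,0,-0.8],[0,0,0,0,0,0,-0.9],[0,0,0,0,0,0,-1]]], "force": 20}}

```text
time_s: 5.0
position: [0.422, 0.3676, 0.0297]
tool_rot: [[0.0, -1.0, -0.01], [0.0, -0.01, 1.0], [-1.0, -0.0, 0.0]]
ft_force: [-0.2, 0.6, 1.9]
grip_width: 0.0136
```

Emit:
{"name": "drive_tool", "arguments": {"targets": [[[0,0,0,0,0,0,-1],[0,0,0,0,0,0,-1],[0,0,0,0,0,0,-1],[0,0,0,0,0,0,-1],[0,0,0,0,0,0,-1]]], "force": 40}}

```text
time_s: 5.5
position: [0.4221, 0.3676, 0.0297]
tool_rot: [[0.0, -1.0, -0.01], [0.0, -0.01, 1.0], [-1.0, -0.0, 0.0]]
ft_force: [-1.5, 0.0, 4.6]
grip_width: 0.0125
```

```bash
python3 - <<'E'
from h import *
goal([.422,.3675,.03],90.6)
p=get_image("wrist"); save(p,"w4.png")
E
```

```text
t 5.5 pos [0.4221 0.3676 0.0297] w 0.0125 ft [-1.5  0.   4.6]
rotvec [-0.0003  0.0002  0.0004] shift after rot(units) [-0.005  0.001 -0.002] now [-0.005  0.001 -0.002]
```

View pics/w4.png

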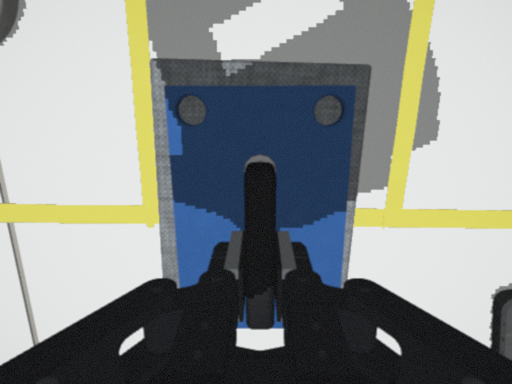

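The pads hold the bar at px (260,260) with 12.5 mm opening. Now I lift.

Emit:
{"name": "drive_tool", "arguments": {"targets": [[[-0.1,0,0,0,0,0,-1],[-0.2,0,0,0,0,0,-1],[-0.3,0,0,0,0,0,-1],[-0.3,0,0,0,0,0,-1],[-0.3,0,0,0,0,0,-1]]]}}

```text
time_s: 6.05
position: [0.4216, 0.3673, 0.0903]
tool_rot: [[-0.001, -1.0, -0.01], [-0.001, -0.01, 1.0], [-1.0, 0.001, -0.001]]
ft_force: [-0.4, 0.2, -3.5]
grip_width: 0.0122
```

Emit:
{"name": "drive_tool", "arguments": {"targets": [[[-0.3,0,0,0,0,0,-1],[-0.3,0,0,0,0,0,-1],[-0.3,0,0,0,0,0,-1],[-0.2,0,0,0,0,0,-1],[-0.1,0,0,0,0,0,-1]]]}}

```text
time_s: 6.55
position: [0.422, 0.3675, 0.1504]
tool_rot: [[0.001, -1.0, -0.01], [0.0, -0.01, 1.0], [-1.0, -0.001, 0.0]]
ft_force: [-0.1, 0.2, -4.9]
grip_width: 0.0129
```

```bash
python3 - <<'E'
from h import *
goal([.5481,.0116,.14],63.0)
p=get_image("side"); save(p,"s5.png");p=get_image("wrist"); save(p,"w5.png")
E
```

```text
t 6.55 pos [0.422  0.3675 0.1504] w 0.0129 ft [-0.1  0.2 -4.9]
rotvec [0.4814 0.0005 0.0006] shift after rot(units) [ 0.208 -5.479 -5.198] now [ 0.208 -2.45  -7.144]
```

View pics/s5.png

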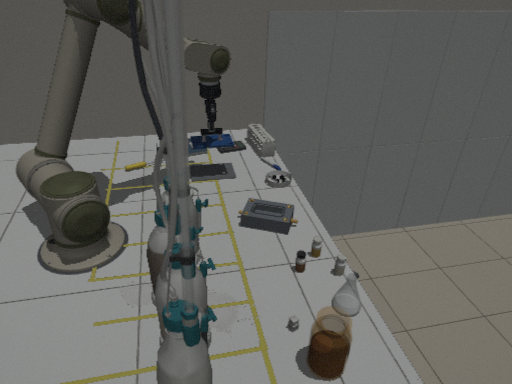

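View pics/w5.png

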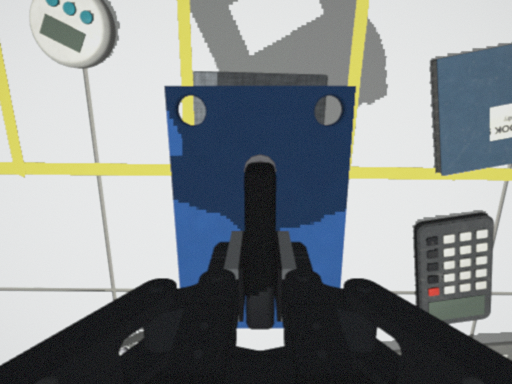

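The plate is off the pad and level, with the same wrist-view pose as before the lift. I turn it and carry it over.

Emit:
{"name": "drive_tool", "arguments": {"targets": [[[0,0,0,0.04,0,0,-1],[0,0,0,0.08,0,0,-1],[0,0,0,0.08,0,0,-1],[0,0,0,0.08,0,0,-1],[0,0,0,0.08,0,0,-1]]]}}

```text
time_s: 7.15
position: [0.4215, 0.3673, 0.1486]
tool_rot: [[-0.002, -0.938, 0.346], [-0.001, 0.346, 0.938], [-1.0, 0.001, -0.001]]
ft_force: [0.4, -0.0, -4.0]
grip_width: 0.0124
```

Emit:
{"name": "drive_tool", "arguments": {"targets": [[[0,0,0,0.08,0,0,-1],[0,0,0,0.04,0,0,-1],[0,-0.05,-0.05,0,0,0,-1],[0,-0.1,-0.1,0,0,0,-1],[0,-0.2,-0.19,0,0,0,-1]]]}}

```text
time_s: 7.65
position: [0.4297, 0.344, 0.1492]
tool_rot: [[-0.001, -0.892, 0.451], [-0.0, 0.451, 0.892], [-1.0, 0.0, -0.0]]
ft_force: [0.2, 0.7, -4.0]
grip_width: 0.0122
```

Emit:
{"name": "drive_tool", "arguments": {"targets": [[[0,-0.3,-0.28,0,0,0,-1],[0,-0.3,-0.28,0,0,0,-1],[0,-0.3,-0.28,0,0,0,-1],[0,-0.3,-0.28,0,0,0,-1],[0,-0.3,-0.28,0,0,0,-1]]]}}

```text
time_s: 8.15
position: [0.4654, 0.2462, 0.1495]
tool_rot: [[-0.0, -0.892, 0.453], [-0.0, 0.453, 0.892], [-1.0, -0.0, -0.0]]
ft_force: [0.1, 0.3, -3.7]
grip_width: 0.0127
```

Emit:
{"name": "drive_tool", "arguments": {"targets": [[[0,-0.3,-0.29,0,0,0,-1],[0,-0.3,-0.29,0,0,0,-1],[0,-0.3,-0.29,0,0,0,-1],[0,-0.3,-0.29,0,0,0,-1],[0,-0.3,-0.29,0,0,0,-1]]]}}

```text
time_s: 8.65
position: [0.4992, 0.1476, 0.1495]
tool_rot: [[-0.0, -0.892, 0.453], [-0.0, 0.453, 0.892], [-1.0, -0.0, -0.0]]
ft_force: [-0.0, -0.3, -5.1]
grip_width: 0.0123
```

```bash
python3 - <<'E'
from h import *
goal([.5481,.0116,.14],63.0)
p=get_image("top"); save(p,"t6.png")
E
```

```text
t 8.65 pos [0.4992 0.1476 0.1495] w 0.0123 ft [-0.  -0.3 -5.1]
rotvec [ 0.0014 -0.0003  0.    ] shift after rot(units) [ 0.19  -2.106 -1.979] now [ 0.191 -2.103 -1.982]
```

View pics/t6.png

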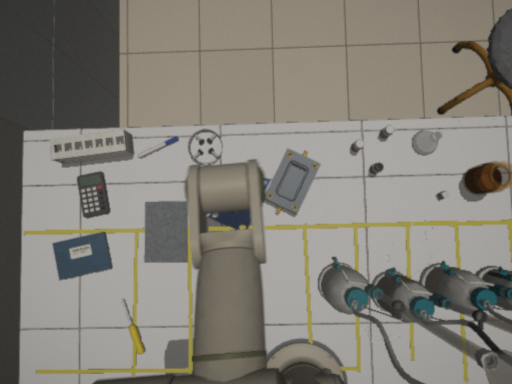

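The top view shows the arm will hide the goal, the pad empty and the vials untouched. I continue.

Emit:
{"name": "drive_tool", "arguments": {"targets": [[[0,-0.3,-0.28,0,0,0,-1],[0,-0.3,-0.28,0,0,0,-1],[0,-0.3,-0.28,0,0,0,-1],[0,-0.3,-0.28,0,0,0,-1],[0,-0.3,-0.28,0,0,0,-1]]]}}

```text
time_s: 9.2
position: [0.5342, 0.0514, 0.1495]
tool_rot: [[-0.0, -0.892, 0.453], [-0.0, 0.453, 0.892], [-1.0, 0.0, -0.0]]
ft_force: [0.2, 1.0, -3.7]
grip_width: 0.0124
```

Emit:
{"name": "drive_tool", "arguments": {"targets": [[[0,-0.26,-0.25,0,0,0,-1],[0,-0.16,-0.15,0,0,0,-1],[0,-0.1,-0.1,0,0,0,-1],[0,-0.05,-0.04,0,0,0,-1],[0,0,0,0,0,0,-1]]]}}

```text
time_s: 9.7
position: [0.5474, 0.0162, 0.1495]
tool_rot: [[-0.0, -0.892, 0.453], [0.0, 0.453, 0.892], [-1.0, 0.0, 0.0]]
ft_force: [0.3, -0.4, -3.9]
grip_width: 0.0125
```

```bash
python3 - <<'E'
from h import *
goal([.5481,.0116,.12],63.0)
p=get_image("side"); save(p,"s7.png");p=get_image("wrist"); save(p,"w7.png")
E
```

```text
t 9.7 pos [0.5474 0.0162 0.1495] w 0.0125 ft [ 0.3 -0.4 -3.9]
rotvec [ 0.0015  0.     -0.0002] shift after rot(units) [ 0.59  -0.054 -0.075] now [ 0.59  -0.054 -0.075]
```

View pics/s7.png

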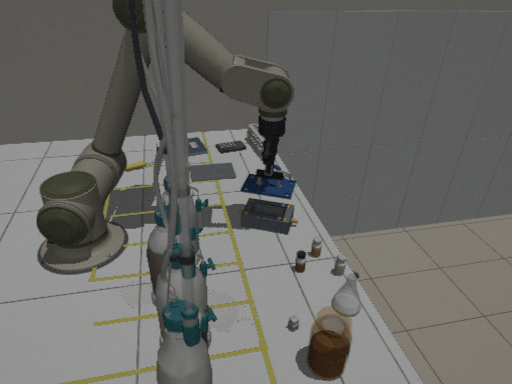

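View pics/w7.png

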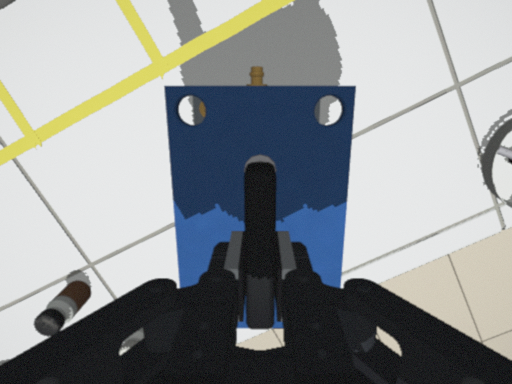

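The wrist view shows the plate's near holes at (191,110) and (328,110), with the housing's port and a brass collar beyond them. The side view shows the plate level above the housing. I correct and come down part of the way.

Emit:
{"name": "drive_tool", "arguments": {"targets": [[[0.1,-0.05,-0.07,0.0015,0,0,-1],[0.2,0,0,0,0,0,-1],[0.2,0,0,0,0,0,-1],[0.1,0,0,0,0,0,-1],[0,0,0,0,0,0,-1]]]}}

```text
time_s: 10.3
position: [0.5476, 0.0121, 0.1184]
tool_rot: [[-0.002, -0.891, 0.454], [0.0, 0.454, 0.891], [-1.0, 0.002, -0.001]]
ft_force: [-0.2, 0.4, -4.0]
grip_width: 0.0124
```

Emit:
{"name": "drive_tool", "arguments": {"targets": [[[0.1,0,0,0,0,0,-1],[0.15,0,0,0,0,0,-1],[0.15,0,0,0,0,0,-1],[0.05,0,0,0,0,0,-1],[0,0,0,0,0,0,-1]]]}}

```text
time_s: 10.8
position: [0.5479, 0.0119, 0.0965]
tool_rot: [[-0.001, -0.891, 0.454], [0.0, 0.454, 0.891], [-1.0, 0.001, -0.0]]
ft_force: [-0.2, 0.9, -3.5]
grip_width: 0.0122
```

```bash
python3 - <<'E'
from h import *
goal([.5481,.0116,.085],63.0)
p=get_image("side"); cv2.imwrite("pics/s8.png",cv2.resize(p["image"][150:250,200:340,::-1],None,fx=5,fy=5,interpolation=cv2.INTER_CUBIC));p=get_image("wrist"); save(p,"w8.png")
E
```

```text
t 10.8 pos [0.5479 0.0119 0.0965] w 0.0122 ft [-0.2  0.9 -3.5]
rotvec [-0.     -0.0003 -0.0009] shift after rot(units) [ 0.23  -0.007 -0.004] now [ 0.23  -0.007 -0.004]
```

View pics/s8.png

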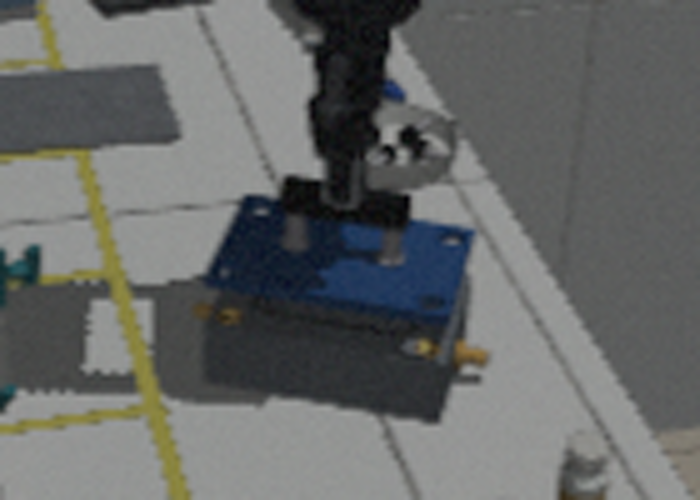

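View pics/w8.png

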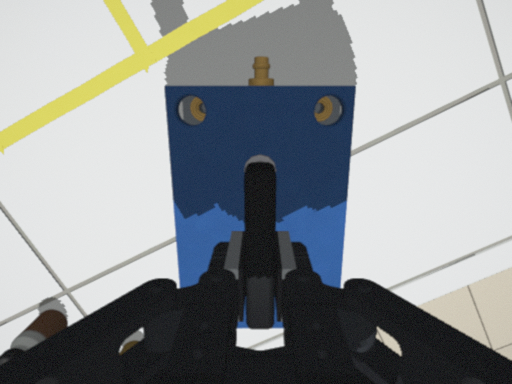

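Both collars show through the near holes, symmetrically. I go down to the final height.

Emit:
{"name": "drive_tool", "arguments": {"targets": [[[0.08,0,0,0,0,0,-1],[0.1,-0.007,-0.004,0,0,0,-1],[0.05,0,0,0,0,0,-1],[0,0,0,0,0,0,-1],[0,0,0,0,0,0,-1]]]}}

```text
time_s: 11.4
position: [0.5483, 0.0116, 0.0855]
tool_rot: [[-0.0, -0.891, 0.454], [0.0, 0.454, 0.891], [-1.0, 0.0, -0.0]]
ft_force: [0.0, 0.0, -4.0]
grip_width: 0.0125
```

```bash
python3 - <<'E'
from h import *
goal([.5481,.0116,.0845],63.0)
o=observe(); zt=o["position"][2]-.0237; print("underside",zt)
ps=[get_image("wrist") for _ in range(3)]; p=ps[0]; im=np.mean([q["image"].astype(float) for q in ps],0)
save(p,"w9.png"); cv2.imwrite("pics/w9z.png",cv2.resize(p["image"][70:140,160:360,::-1],None,fx=4,fy=4,interpolation=cv2.INTER_CUBIC))
blue=im[...,2]-im[...,0]
# expected pixels
a=np.radians(-27.0)
X=pose_pts(.5481,.0116,a,.045); H=pose_pts(*o["position"][:2],a,zt+.008); Hb=pose_pts(*o["position"][:2],a,zt)
print("thread px",proj(p,X).round(1)); print("hole top px",proj(p,H).round(1)); print("hole bot px",proj(p,Hb).round(1))
p=get_image("side"); cv2.imwrite("pics/s9.png",cv2.resize(p["image"][170:250,230:310,::-1],None,fx=7,fy=7,interpolation=cv2.INTER_CUBIC))
print("side thread",proj(p,X).round(1),"hole top",proj(p,H).round(1)); 
C=np.array([[75,50],[75,-50],[-75,-50],[-75,50]])/1000; R=np.array([[np.cos(a),-np.sin(a)],[np.sin(a),np.cos(a)]]); q=C@R.T
print("side cover top corners",proj(p,np.c_[q+o["position"][:2],np.full(4,zt+.008)]).round(1)); print("housing top",proj(p,np.c_[q+[.5481,.0116],np.full(4,.045)]).round(1))
E
```

```text
t 11.4 pos [0.5483 0.0116 0.0855] w 0.0125 ft [ 0.  0. -4.]
rotvec [-0.     -0.     -0.0001] shift after rot(units) [ 0.02   0.005 -0.001] now [ 0.02   0.005 -0.001]
underside 0.06180158299156602
thread px [[312.2 285.8]
 [207.2 285.7]
 [198.3 104.5]
 [321.4 104.6]]
hole top px [[318.1 308. ]
 [201.4 307.9]
 [190.2 106.8]
 [329.8 106.9]]
hole bot px [[316.1 300.4]
 [203.5 300.3]
 [193.1 106.1]
 [326.9 106.3]]
side thread [[288.9 206.2]
 [284.8 219.4]
 [245.1 212.7]
 [251.1 200.2]] hole top [[289.5 199.7]
 [285.5 212.6]
 [245.4 206. ]
 [251.3 193.7]]
side cover top corners [[294.3 198.2]
 [289.1 215.8]
 [240.1 207.7]
 [248.4 191. ]]
housing top [[293.5 204.7]
 [288.3 222.5]
 [239.9 214.4]
 [248.2 197.5]]
```

View pics/w9z.png

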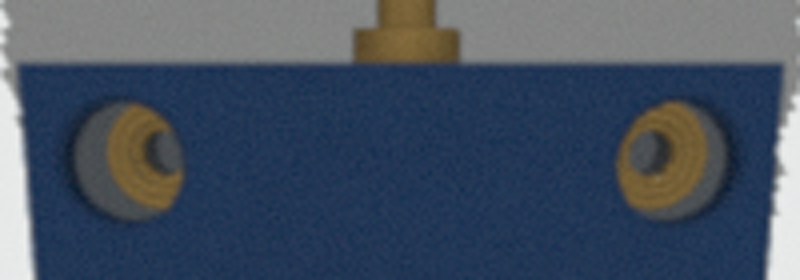

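View pics/s9.png

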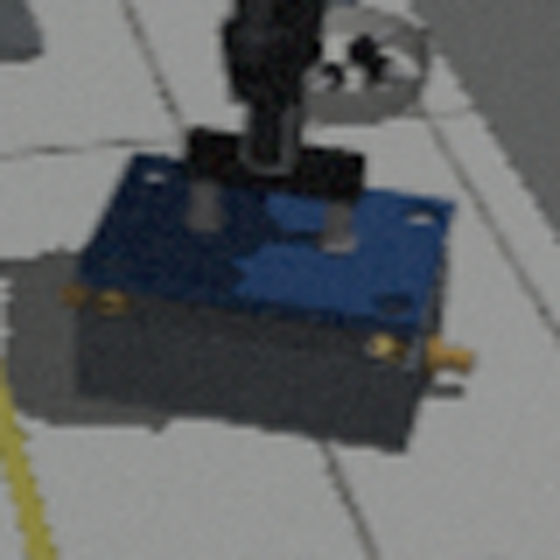

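Through the holes the threads sit about 0.8 mm to the jaw +z side, and about 0.2 mm off along the plate. Underside is about 16.8 mm above the housing. I make a tiny trim.

Emit:
{"name": "drive_tool", "arguments": {"targets": [[[0.03,0,0.015,0,0,0,-1],[0,0,0,0,0,0,-1],[0,0,0,0,0,0,-1],[0,0,0,0,0,0,-1],[0,0,0,0,0,0,-1]]]}}

```text
time_s: 12.1
position: [0.5487, 0.0122, 0.084]
tool_rot: [[0.0, -0.891, 0.454], [0.0, 0.454, 0.891], [-1.0, -0.0, 0.0]]
ft_force: [-0.2, -0.1, -3.7]
grip_width: 0.0126
```

```bash
python3 - <<'E'
from h import *
goal([.5484,.0123,.084],63.0); print(np.abs(observe()["qvel"]).max())
p=get_image("wrist"); cv2.imwrite("pics/w10.png",cv2.resize(p["image"][70:140,160:360,::-1],None,fx=4,fy=4,interpolation=cv2.INTER_CUBIC))
p=get_image("top"); save(p,"t10.png")
E
```

```text
t 12.1 pos [0.5487 0.0122 0.084 ] w 0.0126 ft [-0.2 -0.1 -3.7]
rotvec [-0.      0.      0.0001] shift after rot(units) [ 0.001  0.006 -0.001] now [ 0.001  0.006 -0.001]
0.10390238338967447
```

View pics/w10.png

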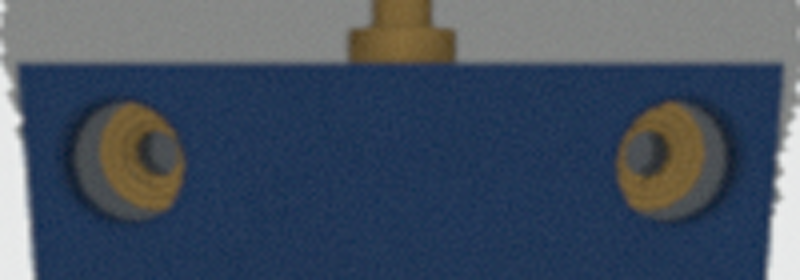

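View pics/t10.png

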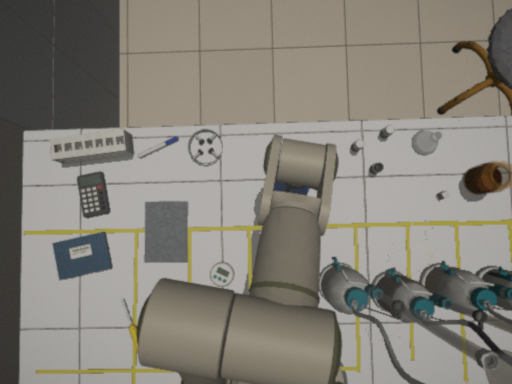

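The wrist view is now symmetric: holes at zoomed x 128 and 672, threads at 159 and 646, port at 402 of 800. The top view shows the vials, marker and timer where they were.

```bash
python3 -c "
from rig import close_job; print(close_job())"
```

```text
the job is handed in; nothing more can be done
None
```

I lifted the cover off its pad by the handle with a 40 N grip and carried it over the housing. I handed the job in at about 12 s with the arm still holding it there; `close_job` gave no verdict.

- **Height:** the underside is about 15 mm above the housing's top, worked out from the TCP height and the grasp geometry.
- **Level and still:** the tool is vertical to within 0.001 rad, and the plate's wrist-camera view matches what it was on the pad. Joint speeds were about 0.1 deg/s at most, and the grip read 12.6 mm opening.
- **Alignment:** the two threads visible to the wrist camera sit symmetrically in their holes, to about 0.5 mm, after I trimmed out a 0.8 mm sideways error.
- **Not seen directly:** the arm hides the housing from the top camera, and the gripper hides the two far holes from the wrist camera. Those two rest on the fitted poses and the coarser side view.
- **Disagreements:** the side view, taken just before the trim, agreed to about 1 pixel; its far holes sat 1.3 pixels lower than predicted. I put most of that down to seeing both rims of each hole. The cover's starting position differed by 1.7 mm between the top and wrist cameras, within calibration.
- **Bystanders:** the marker, timer and vials look unmoved in the last top image.

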